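# Index the engraver's mandrel back one notch

### The job

The indexing mandrel on the jeweller's bench has been advanced one notch too far. With a fingertip push the pawl's upright tab over so that the pawl lifts clear of the ratchet wheel, then push a spoke of the wheel to turn it backward (the way the pawl was blocking) by just one notch, and finally push the pawl back down so that it sits fully in that notch. Leave the jar, the punch and the wooden ring box where they stand.

Things in the scene. Friction and masses are not known exactly. Their poses are not given: they have to be found in the camera images.
- stand: Grey steel stand of the mandrel, screwed to the bench. Origin on the bench right below the ratchet wheel's middle; z up. x is parallel to the axle (120 mm above the bench): spokes on the +x side (away from the robot), tapered mandrel with a brass ring reaching 155 mm to -x. Pawl on the +y side; the grey upright beside it ends 165 mm above the bench (x -34 to -18, y 74 to 110 mm).
- wheel (a joint): Turn of the upright steel ratchet wheel (120 mm diameter, 12 saw teeth), rad; one notch = 0.524. Starts at 0 to 0.08, pawl seated. Backward = decreasing = wheel top and upper spoke move to the stand's +y; the seated pawl blocks this. Light friction (1.5 N at a spoke knob), stays where left. The pawl can sit fully one notch back while this is about -0.55 to -0.42; past -0.85 is an overrun.
- pawl (a joint): Lift angle of the pawl, rad: 0 = fully down in a notch (hard stop), grows as the nose lifts, at most 1.2; the nose clears the teeth above about 0.2. Stiff pivot: stays where left; about 2 N at the tab moves it. Pivot parallel to the axle at stand x 0, y +90 mm, 150 mm above the bench; the nose points to the stand's -y, onto the wheel's upper part, 70 mm from the pivot.
- tab (a point): Point on the pawl's upright finger tab, 10 mm below its top edge: dark steel plate 30 mm wide (stand x), 6 mm thick (stand y), some 30 mm of it free above the pawl arm. With the pawl down this point is 20 mm to the -y side of the pivot and 53 mm above it (203 mm above the bench). Pushing it to the stand's +y lifts the nose; to -y presses the nose down.
- spoke_knob (a point): Centre of the black ball (20 mm) on the end of the uppermost of four spokes (10 mm rods), 95 mm from the axle, in the plane 55 mm to the stand's +x side of the wheel; turns with the wheel. At joint 0 this spoke leans 15 degrees from upright to -y; one notch back it leans 15 degrees to +y (the knob travels about 49 mm).
- jar: Glass jar with steel lid, 48 mm diameter, 62 mm high, loose; leave alone. Origin at the centre of its underside.
- punch: Upright steel doming punch, 20 mm diameter, 64 mm high, loose; leave alone. Origin at the centre of its underside.
- ringbox: Low round wooden ring box, 52 mm diameter, 20 mm high, loose; leave alone. Origin at the centre of its underside.

How it is judged:
By the outcome, as a careful person would: the job done as asked, in the order asked, and still so for the second after the job is handed in, with the robot touching nothing.
It also fails if it takes over 69 s, if anything falls off the work surface, if the arm or the gripper's body presses on something with over 40 N, if the wrist force passes 120 N, or if a joint passes its speed limit or range.

### The arm

A 7-joint arm with a two-finger parallel gripper is mounted at the origin on the work surface. World frame = base frame: x ahead of the robot, y to its left, z up, the work surface at z = 0. Lengths are in m, angles in rad, forces in N, time in s.
With the tool pointing down it reaches from about 0.425 to 0.925 m from the base axis. Payload 6.8 kg.
Tool frame: the origin (TCP) lies on the front face of the gripper's body, between the roots of the fingers; the fingertips stand 73 mm ahead of it and the grasp point (between the pads) lies 54 mm ahead of it; z points along the fingers, y is the line along which they close (so a half turn about z gives the same grasp; the last joint's range is limited). The gripper opens to 85 mm and grips with 20 to 120 N. Pads are 22 mm wide; open, the fingers measure 114 mm over their backs; the gripper's body (76 mm by 85 mm) begins 54 mm behind the grasp point. The pads swing forward as they close: fully open they stand 13 mm farther back than shut.
Start: joints at [-1.426, 0.477, 0.022, 1.555, -0.011, 1.109, -0.083], TCP at [0.169, 0.654, 0.304] pointing down, gripper open.
Joint ranges: [-2.96, 2.96], [-0.34, 2.1], [-1.41, 1.46], [0.24, 2.44], [-1.37, 4.51], [0.17, 1.92], [-2.96, 2.96]. Speed limits (rad/s): [2.39, 2.39, 3.14, 3.14, 3.14, 3.14, 3.14].

### API

Orientations are given as a unit quaternion [w, x, y, z].
In Python, from station import bot, optics gives the robot as it stands.
- The arm moves only by the tool drive_tool, never from a script. Its argument "deltas" is a list of rows, each an object with "gripper": the closure in counts, from 0 (fully open) to 255 (shut); "offset": the shift along the tool's x, y, z in units of 1000 mm (1.0 is 1000 mm), a list of three; "angular": the turn, a rotation vector about the tool's x, y, z in units of 45 degrees (1.0 is 45 degrees), a list of three. In form: [{"gripper": gripper, "offset": [dx, dy, dz], "angular": [rx, ry, rz]}, ...]. A call has 1 to 5 rows; each row is the pose to reach, as a shift and turn from the pose commanded when the call began, along the tool's axes at that moment; what a row does not reach only later rows make up. A row lasts 1/10 s, in which the tool goes at most 50 mm and 8.59 degrees, less where a joint would pass 70% of its speed; a pose out of reach is approached as far as the arm can. A call with a number of a shift or a turn outside -1 to 1 is refused whole. A call with a gripper value outside its range is refused whole. The fingers move at their own pace and stop on an object; "grip_force" is the grip in N (left out, the last holds). Time passes only in rows, so rows that repeat a pose let the fingers close. It gives the time, the measured TCP pose, the force, the opening and the grip force at its end, in the units of the state.
- bot.get_obs(): the state, without advancing time (a new reading comes with each control period).
- optics.read_camera(name): name is "scene" or "top" or "wrist"; returns the picture (400x640x3 uint8, blue, green, red); there is no depth.
- optics.camera_model(name): a dict with "fx", "fy", "cx", "cy" (pixels), "cam_to_world" (4x4, takes a point from camera to world coordinates). Camera axes: x right, y up, looking along -z (the intrinsics and any distortion apply to the point x, -y, -z); pixel columns grow to the right and rows downward; lengths in m; the calibration is good to about 2 mm. A picture is of the moment at which its call begins: read the wrist's pose just before it. camera_model takes no time and is no camera call; for the wrist camera it gives the pose at the moment of the call.
- bot.hand_in(): hands the job in; it is judged then, once.
The state is a dict: "t": time; "q": joint angles; "joint_vel": joint speeds; "joint_torque": joint torques, N m; "eef_pos": TCP position; "tool_rot": TCP orientation; "contact_force": force on the tool from outside, world axes, zero at the start; "torque": the same for the moment, N m; "gripper_width": opening from 0.0 (shut) to 1.0 (fully open); "grasp_force": force on a finger pad.
Only numpy, scipy, OpenCV 4.12 (cv2) and the standard library are available. Lean on these libraries where they do the work, as an engineer would, in place of code of your own. Each camera call takes 0.05 s, during which the arm holds its last target. There are 200 camera calls.

## Working session

There is one attempt and no reset: what is moved stays moved. The work goes in short steps, Python scripts to look and compute and a tool call to move; the robot and the scene stay as the last step left them, time stands still between calls to the robot, and variables do not carry over. Pictures are saved under pics/ and viewed, at most 10 in all, crops included, and the job is handed in when it is done.

Besides the shell and the picture viewer there is one more tool, called after ">>>" as name(argument=value, ...), one argument or row to a line, values as JSON. drive_tool: Moves the arm, as the interface text tells. Its arguments: {"type":"object","properties":{"deltas":{"type":"array"},"grip_force":{"type":"number"}},"required":["deltas"]}

```bash
mkdir -p pics; python3 - <<'E'
from station import bot, optics
import cv2, numpy as np
o=bot.get_obs(); print({k:np.round(v,3) for k,v in o.items()})
for n in("scene","top"):
    cv2.imwrite(f"pics/{n}0.png",optics.read_camera(n)); m=optics.camera_model(n); print(n,{k:np.round(v,4).tolist() for k,v in m.items()})
E
```

```text
{'t': np.float64(0.0), 'q': array([-1.426,  0.478,  0.022,  1.556, -0.012,  1.109, -0.083]), 'joint_vel': array([-0.   , -0.001, -0.001, -0.001,  0.   ,  0.001, -0.002]), 'joint_torque': array([-1.0000e-03, -5.9645e+01,  1.6080e+00, -2.8119e+01,  1.2000e-02,
        9.0000e-03,  0.0000e+00]), 'eef_pos': array([0.169, 0.653, 0.303]), 'tool_rot': array([-0.   ,  0.126,  0.992, -0.001]), 'contact_force': array([-0.317, -0.521, -0.161]), 'torque': array([0.042, 0.03 , 0.057]), 'grasp_force': np.float64(0.0), 'gripper_width': np.float64(0.997)}
scene {'fx': 364.2466, 'fy': 364.2466, 'cx': 324.277, 'cy': 200.596, 'cam_to_world': [[0.6237, -0.531, 0.5736, 0.9799], [0.7816, 0.4117, -0.4687, -0.303], [0.0127, 0.7406, 0.6718, 0.5741], [0.0, 0.0, 0.0, 1.0]]}
top {'fx': 509.8782, 'fy': 509.8782, 'cx': 317.9289, 'cy': 205.8045, 'cam_to_world': [[0.0043, 0.9957, -0.0924, 0.5116], [-0.9999, 0.0028, -0.0156, -0.0132], [-0.0153, 0.0925, 0.9956, 1.1968], [0.0, 0.0, 0.0, 1.0]]}
```

View pics/scene0.png

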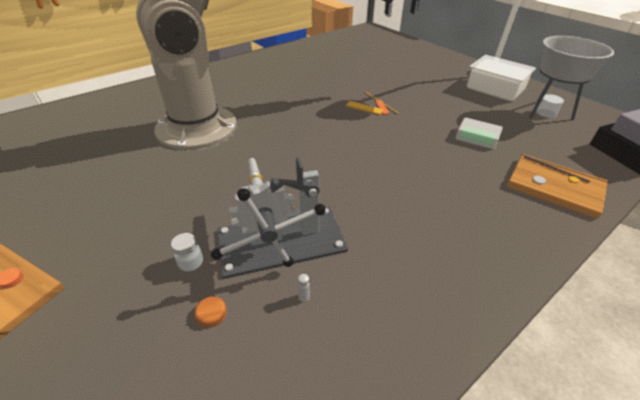

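View pics/top0.png

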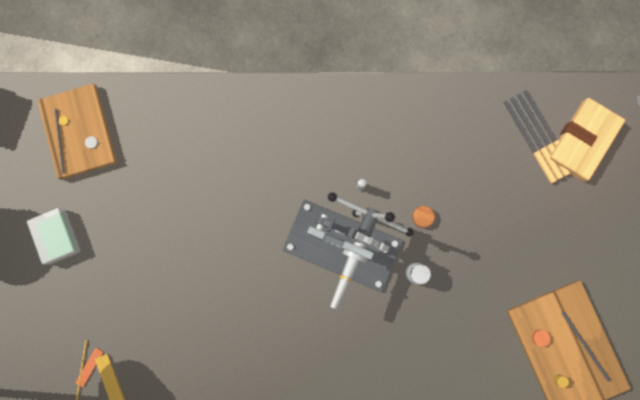

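The scene picture shows the stand with its knobs at about (243,194), (320,209), (217,253) and (288,261), and the tab at about (300,175). In the top picture the base plate's screws are at (307,207), (290,247), (378,284) and (395,243). I'll take closer crops.

```bash
python3 - <<'E'
import cv2, numpy as np
a=cv2.imread("pics/scene0.png")[145:280,200:360]; b=cv2.imread("pics/top0.png")[175:310,280:440]
r=lambda i:cv2.resize(i,None,fx=4.4,fy=4.4,interpolation=cv2.INTER_CUBIC)
cv2.imwrite("pics/sc.png",cv2.convertScaleAbs(r(a),alpha=1.5)); cv2.imwrite("pics/tc.png",cv2.convertScaleAbs(r(b),alpha=1.5))
E
```

```text
(no output)
```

View pics/sc.png

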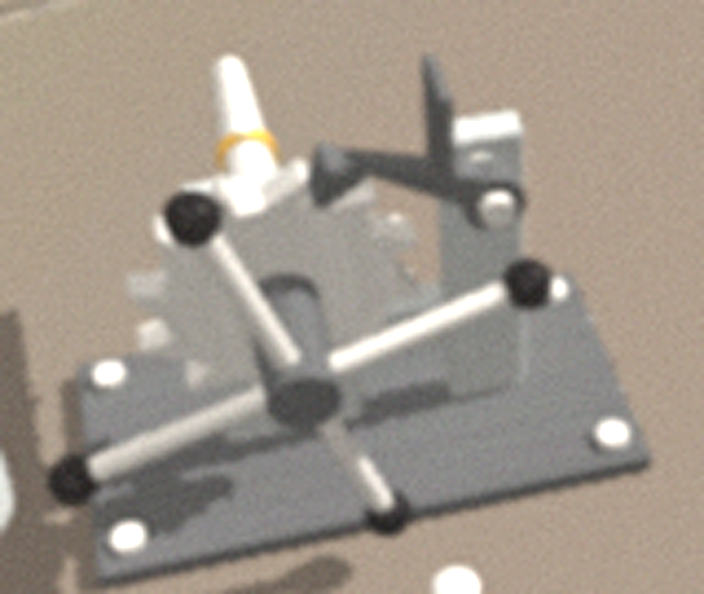

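View pics/tc.png

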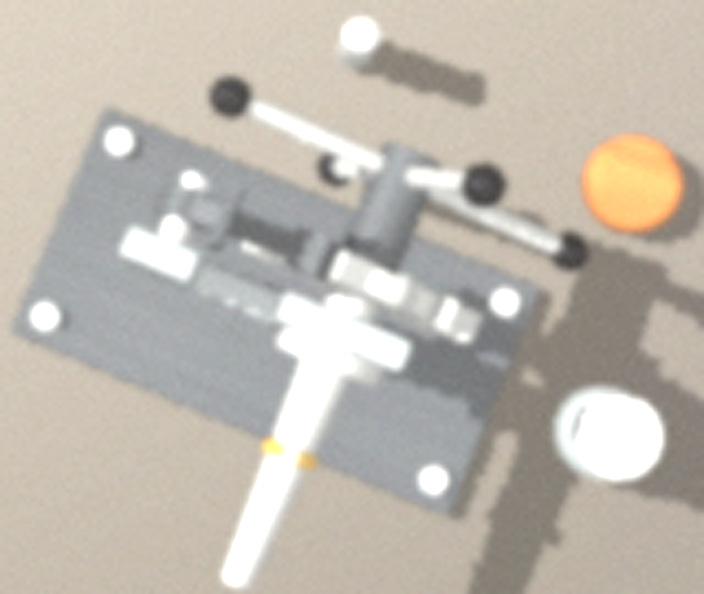

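The scene crop shows the knobs at crop (193,216), (528,284), (73,478) and (388,512), with the tab's top edge near (430,60). In the top crop the same knobs are at (483,186), (230,97), (570,250) and (337,168). The screws are at (119,141), (45,316), (505,301) and (433,480). Next I'll triangulate the knobs and fit the stand frame.

```bash
cat > h.py <<'E'
from station import bot, optics
import cv2, numpy as np
from scipy.spatial.transform import Rotation as Ro
def ray(n,u,v,m=None):
    m=m or optics.camera_model(n); T=np.array(m["cam_to_world"])
    d=T[:3,:3]@np.array([(u-m["cx"])/m["fx"],-(v-m["cy"])/m["fy"],-1]); return T[:3,3],d/np.linalg.norm(d)
def plane(r,z): return r[0]+r[1]*(z-r[0][2])/r[1][2]
def tri(rs):
    A=sum(np.eye(3)-np.outer(d,d) for p,d in rs); b=sum((np.eye(3)-np.outer(d,d))@p for p,d in rs)
    x=np.linalg.solve(A,b); return x,max(np.linalg.norm(np.cross(x-p,d)) for p,d in rs)
sc=lambda u,v: ray("scene",u/4.4+200-.4,v/4.4+145-.4)
tc=lambda u,v: ray("top",u/4.4+280-.4,v/4.4+175-.4)
E
python3 - <<'E'
from h import *
S=[(193,216),(528,284),(73,478),(388,512)];T=[(483,186),(230,97),(570,250),(337,168)]
K=[]
for s,t in zip(S,T):
    x,e=tri([sc(*s),tc(*t)]); K.append(x); print(x.round(4),round(e,4))
K=np.array(K); c=K.mean(0); d=K[1]-K[2]; print("c",c.round(4))
yd=d[:2]/np.linalg.norm(d[:2]); xd=np.array([yd[1],-yd[0]]); print("yaw knobs",np.degrees(np.arctan2(xd[1],xd[0])), "origin",c[:2]-.055*xd)
for k in K: print("rel y,z",np.dot(k[:2]-c[:2],yd).round(4),(k[2]-.12).round(4))
P=np.array([plane(tc(*p),.012)[:2] for p in[(119,141),(45,316),(505,301),(433,480)]]);print(P.round(4))
Q=np.array([plane(sc(*p),.012)[:2] for p in[(612,433),(127,537),(109,374)]]);print(Q.round(4))
v=P[0]+P[1]-P[2]-P[3];print("yaw plate",np.degrees(np.arctan2(-v[0],v[1])),"centre",P.mean(0))
for n,p,z in [("punch",(360,37),.064),("jar",(620,437),.062),("box",(632,182),.02)]: print(n,plane(tc(*p),z).round(3))
E
```

```text
[ 0.5821 -0.1361  0.2102] 0.0
[ 0.6281 -0.0255  0.148 ] 0.0
[ 0.5592 -0.1935  0.0911] 0.0001
[ 0.6044 -0.0826  0.029 ] 0.0003
c [ 0.5935 -0.1094  0.1196]
yaw knobs -22.317698520177313 origin [ 0.54257372 -0.0885177 ]
rel y,z -0.029 0.0902
rel y,z 0.0908 0.028
rel y,z -0.0908 -0.0289
rel y,z 0.029 -0.091
[[ 0.6196  0.0317]
 [ 0.5269  0.0701]
 [ 0.5357 -0.1718]
 [ 0.4423 -0.1334]]
[[ 0.6185  0.0321]
 [ 0.5345 -0.1721]
 [ 0.4422 -0.1334]]
yaw plate -22.472793428103603 centre [ 0.53113005 -0.05084505]
punch [ 0.668 -0.093  0.064]
jar [ 0.467 -0.222  0.062]
box [ 0.598 -0.238  0.02 ]
```

```bash
cat >> h.py <<'E'
O=np.array([.5426,-.0885]); a=np.radians(-22.4); X=np.array([np.cos(a),np.sin(a)]); Y=np.array([-X[1],X[0]])
Rt=np.array([[*Y,0],[*X,0],[0,0,-1]]).T   # tool x=stand y, tool y=stand x, z down
def where():
    o=bot.get_obs(); p=np.array(o["eef_pos"]); r=p[:2]-O
    print("t %.2f stand x %.1f y %.1f tip z %.1f mm"%(o["t"],r@X*1e3,r@Y*1e3,(p[2]-.073)*1e3),"F stand",np.round([o["contact_force"][:2]@X,o["contact_force"][:2]@Y,o["contact_force"][2]],2),"w",o["gripper_width"].round(3),"q",np.round(o["q"],2)); return o
def go(x,y,tip):
    o=where(); q=o["tool_rot"]; R=Ro.from_quat([q[1],q[2],q[3],q[0]]); p=np.r_[O+x*X+y*Y,tip+.073]
    print("offset",(R.inv().apply(p-o["eef_pos"])).round(4),"ang",((R.inv()*Ro.from_matrix(Rt)).as_rotvec()/(np.pi/4)).round(3))
E
python3 -c "
from h import *
go(0,.044,.27)"
```

```text
Traceback (most recent call last):
  File "h.py", line 19, in go
    o=where(); q=o["tool_rot"]; R=Ro.from_quat([q[1],q[2],q[3],q[0]]); p=np.r_[O+x*X+y*Y,tip+.073]
  File "h.py", line 17, in where
    print("t %.2f stand x %.1f y %.1f tip z %.1f mm"%(o["t"],r@X*1e3,r@Y*1e3,(p[2]-.073)*1e3),"F stand",np.round([o["contact_force"][:2]@X,o["contact_force"][:2]@Y,o["contact_force"][2]],2),"w",o["gripper_width"].round(3),"q",np.round(o["q"],2)); return o
                                                                                                                                                                                                  ^^^^^^^^^^^^^^^^^^^^^^^^
AttributeError: 'float' object has no attribute 'round'
```

```bash
sed -i 's/o\["gripper_width"\].round(3)/round(o["gripper_width"],3)/' h.py
python3 -c "
from h import *
go(0,.044,.27)"
```

```text
t 0.10 stand x -628.3 y 543.2 tip z 230.0 mm F stand [-0.5   0.4  -0.24] w 0.997 q [-1.43  0.48  0.02  1.56 -0.01  1.11 -0.08]
offset [-0.5535 -0.5811 -0.039 ] ang [-1.000e-03  2.000e-03  2.176e+00]
```

>>> drive_tool(
  deltas=[
    {"gripper": 255,"offset": [-0.03,-0.03,-0.012],"angular": [0,0,0.15]},
    {"gripper": 255,"offset": [-0.06,-0.063,-0.025],"angular": [0,0,0.34]},
    {"gripper": 255,"offset": [-0.095,-0.1,-0.039],"angular": [0,0,0.53]},
    {"gripper": 255,"offset": [-0.13,-0.136,-0.039],"angular": [0,0,0.72]},
    {"gripper": 255,"offset": [-0.165,-0.172,-0.039],"angular": [0,0,0.9]},
  ],
)

```text
t: 0.6
eef_pos: [0.2847, 0.4467, 0.3432]
tool_rot: [-0.0, 0.464, 0.886, 0.0]
contact_force: [0.8, 0.8, -0.1]
gripper_width: 0.146
grasp_force: 0.0
```

```bash
python3 -c "
from h import *
go(0,.044,.27)"
```

```text
t 0.60 stand x -442.4 y 396.5 tip z 270.2 mm F stand [ 0.45  1.07 -0.05] w 0.146 q [-1.31  0.2   0.22  1.87 -0.05  1.08 -0.47]
offset [-5.629e-01 -5.550e-02 -1.000e-04] ang [ 0.000e+00 -1.000e-03  1.268e+00]
```

>>> drive_tool(
  deltas=[
    {"gripper": 255,"offset": [-0.045,-0.0045,0],"angular": [0,0,0.18]},
    {"gripper": 255,"offset": [-0.09,-0.009,0],"angular": [0,0,0.36]},
    {"gripper": 255,"offset": [-0.135,-0.0135,0],"angular": [0,0,0.54]},
    {"gripper": 255,"offset": [-0.18,-0.018,0],"angular": [0,0,0.72]},
    {"gripper": 255,"offset": [-0.225,-0.0225,0],"angular": [0,0,0.9]},
  ],
)

```text
t: 1.1
eef_pos: [0.3951, 0.2494, 0.3428]
tool_rot: [-0.0, 0.742, 0.67, -0.0]
contact_force: [0.5, -0.4, 0.5]
gripper_width: -0.001
grasp_force: 0.0
```

```bash
python3 -c "
from h import *
go(0,.044,.27)"
```

```text
t 1.10 stand x -265.2 y 256.2 tip z 269.8 mm F stand [ 0.65 -0.18  0.47] w -0.001 q [-1.11  0.08  0.44  2.01 -0.04  1.06 -0.75]
offset [-0.2791  0.1935 -0.0003] ang [-0.    -0.     0.369]
```

>>> drive_tool(
  deltas=[
    {"gripper": 255,"offset": [-0.035,0.024,0],"angular": [0,0,0.12]},
    {"gripper": 255,"offset": [-0.075,0.05,0],"angular": [0,0,0.25]},
    {"gripper": 255,"offset": [-0.112,0.077,0],"angular": [0,0,0.369]},
    {"gripper": 255,"offset": [-0.15,0.104,0],"angular": [0,0,0.369]},
    {"gripper": 255,"offset": [-0.185,0.129,0],"angular": [0,0,0.369]},
  ],
)

```text
t: 1.6
eef_pos: [0.5059, 0.0527, 0.3429]
tool_rot: [-0.0, 0.83, 0.558, 0.0]
contact_force: [0.6, 0.0, 0.1]
gripper_width: -0.004
grasp_force: 0.0
```

```bash
python3 -c "
from h import *
go(0,.044,.27)"
```

```text
t 1.60 stand x -87.8 y 116.6 tip z 269.9 mm F stand [0.58 0.29 0.06] w -0.004 q [-0.8   0.18  0.66  1.93 -0.12  1.07 -0.48]
offset [-0.073   0.0874 -0.0001] ang [ 0.    -0.     0.006]
```

Now go over the spot, then look before descending.

>>> drive_tool(
  deltas=[
    {"gripper": 255,"offset": [-0.025,0.03,0],"angular": [0,0,0]},
    {"gripper": 255,"offset": [-0.05,0.06,0],"angular": [0,0,0]},
    {"gripper": 255,"offset": [-0.074,0.087,0],"angular": [0,0,0.006]},
    {"gripper": 255,"offset": [-0.074,0.087,0],"angular": [0,0,0.006]},
  ],
)

```text
t: 2.0
eef_pos: [0.5589, -0.0519, 0.3429]
tool_rot: [0.002, 0.833, 0.553, -0.001]
contact_force: [0.2, -0.3, -0.4]
gripper_width: 0.004
grasp_force: 0.0
```

```bash
python3 -c "
from h import *
go(0,.044,.192)
i=optics.read_camera('scene')[70:280,180:400]; cv2.imwrite('pics/s1.png',cv2.resize(i,None,fx=2.8,fy=2.8,interpolation=2))"
```

```text
t 2.00 stand x 1.1 y 40.0 tip z 269.9 mm F stand [ 0.32 -0.22 -0.41] w 0.004 q [-0.59  0.3   0.71  1.82 -0.21  1.1  -0.2 ]
offset [ 0.0042 -0.0013  0.0779] ang [ 0.002  0.003 -0.009]
```

View pics/s1.png

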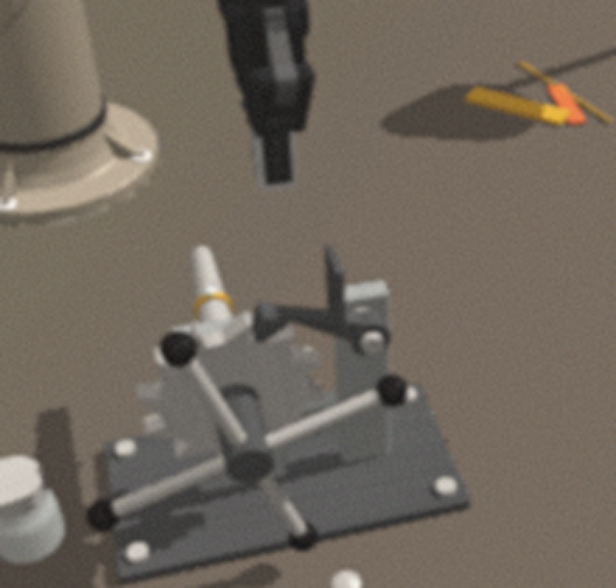

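The closed fingertip at about (275,182) is above and to the -y side of the tab's top at (332,250). I'll descend there.

>>> drive_tool(
  deltas=[
    {"gripper": 255,"offset": [0.001,-0.001,0.03],"angular": [0,0,0]},
    {"gripper": 255,"offset": [0.002,-0.001,0.055],"angular": [0,0,0]},
    {"gripper": 255,"offset": [0.003,-0.001,0.075],"angular": [0,0,0]},
    {"gripper": 255,"offset": [0.003,-0.001,0.078],"angular": [0,0,0]},
  ],
)

```text
t: 2.45
eef_pos: [0.5566, -0.0413, 0.2624]
tool_rot: [-0.002, 0.83, 0.558, -0.002]
contact_force: [-0.3, -0.4, -0.3]
gripper_width: -0.0
grasp_force: 0.0
```

>>> drive_tool(
  deltas=[
    {"gripper": 255,"offset": [0.004,0,0],"angular": [0,0,0]},
    {"gripper": 255,"offset": [0.008,0,0],"angular": [0,0,0]},
    {"gripper": 255,"offset": [0.012,0,0],"angular": [0,0,0]},
    {"gripper": 255,"offset": [0.016,0,0],"angular": [0,0,0]},
    {"gripper": 255,"offset": [0.02,0,0],"angular": [0,0,0]},
  ],
)

```text
t: 2.95
eef_pos: [0.5665, -0.0252, 0.2658]
tool_rot: [0.001, 0.831, 0.556, 0.001]
contact_force: [-1.4, -3.6, 3.5]
gripper_width: -0.0
grasp_force: 2.3
```

```bash
python3 -c "
from h import *
go(0,.086,.192)"
```

```text
t 2.95 stand x -2.0 y 67.6 tip z 192.8 mm F stand [ 0.03 -3.85  3.54] w -0.0 q [-0.58  0.4   0.66  1.89 -0.29  0.95 -0.18]
offset [0.0184 0.002  0.0008] ang [ 0.002 -0.     0.   ]
```

>>> drive_tool(
  deltas=[
    {"gripper": 255,"offset": [0.003,0.001,-0.001],"angular": [0,0,0]},
    {"gripper": 255,"offset": [0.006,0.001,-0.002],"angular": [0,0,0]},
    {"gripper": 255,"offset": [0.009,0.001,-0.003],"angular": [0,0,0]},
    {"gripper": 255,"offset": [0.012,0.002,-0.004],"angular": [0,0,0]},
    {"gripper": 255,"offset": [0.012,0.002,-0.004],"angular": [0,0,0]},
  ],
)

```text
t: 3.45
eef_pos: [0.5726, -0.0135, 0.2687]
tool_rot: [-0.0, 0.831, 0.557, 0.0]
contact_force: [-0.7, 0.3, 0.2]
gripper_width: -0.002
grasp_force: 0.2
```

```bash
python3 -c "
from h import *
go(0,.05,.192)
i=optics.read_camera('scene')[110:290,190:390]; cv2.imwrite('pics/s2.png',cv2.resize(i,None,fx=3,fy=3,interpolation=2))"
```

```text
t 3.45 stand x -0.8 y 80.7 tip z 195.7 mm F stand [-0.74  0.04  0.17] w -0.002 q [-0.59  0.4   0.65  1.87 -0.29  0.96 -0.19]
offset [-0.0307  0.0008  0.0037] ang [-0.001 -0.001  0.002]
```

View pics/s2.png

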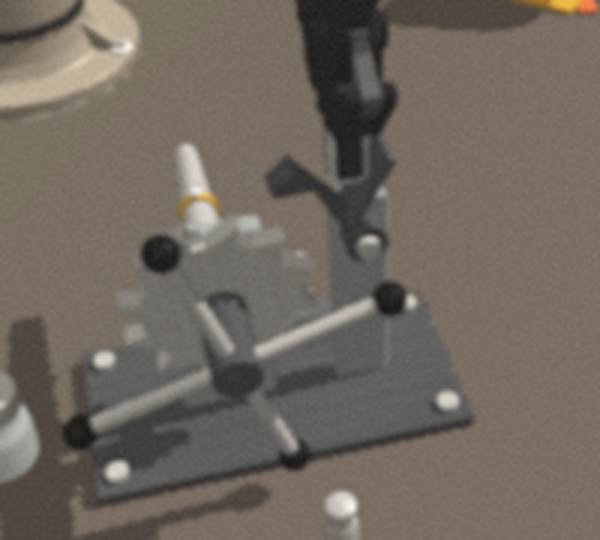

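The pawl is lifted, with its nose at (285,175), well clear of the wheel, and the wheel hasn't moved. I'll go up and over to the upper knob.

>>> drive_tool(
  deltas=[
    {"gripper": 255,"offset": [-0.004,0,-0.004],"angular": [0,0,0]},
    {"gripper": 255,"offset": [-0.005,0,-0.03],"angular": [0,0,0]},
    {"gripper": 255,"offset": [-0.006,0.005,-0.06],"angular": [0,0,0]},
    {"gripper": 255,"offset": [-0.03,0.02,-0.06],"angular": [0,0,0]},
    {"gripper": 255,"offset": [-0.065,0.035,-0.06],"angular": [0,0,0]},
  ],
)

```text
t: 4.0
eef_pos: [0.5816, -0.0863, 0.3302]
tool_rot: [0.0, 0.829, 0.559, 0.002]
contact_force: [0.3, -0.0, -0.2]
gripper_width: -0.0
grasp_force: 0.0
```

>>> drive_tool(
  deltas=[
    {"gripper": 255,"offset": [-0.03,0.01,0],"angular": [0,0,0]},
    {"gripper": 255,"offset": [-0.06,0.02,0],"angular": [0,0,0]},
    {"gripper": 255,"offset": [-0.08,0.021,0],"angular": [0,0,0]},
    {"gripper": 255,"offset": [-0.08,0.021,0],"angular": [0,0,0]},
  ],
)

```text
t: 4.4
eef_pos: [0.5676, -0.174, 0.3296]
tool_rot: [0.001, 0.833, 0.554, -0.0]
contact_force: [-1.0, -0.1, 0.9]
gripper_width: 0.002
grasp_force: 0.0
```

```bash
python3 -c "
from h import *
go(.055,-.06,.203)"
```

```text
t 4.40 stand x 55.7 y -69.5 tip z 256.6 mm F stand [-0.9  -0.49  0.91] w 0.002 q [-0.35  0.38  0.72  1.76 -0.28  1.1   0.06]
offset [ 0.0095 -0.0008  0.0536] ang [ 0.002  0.001 -0.007]
```

>>> drive_tool(
  deltas=[
    {"gripper": 255,"offset": [0.003,0,0.02],"angular": [0,0,0]},
    {"gripper": 255,"offset": [0.005,0,0.04],"angular": [0,0,0]},
    {"gripper": 255,"offset": [0.007,0,0.053],"angular": [0,0,0]},
    {"gripper": 255,"offset": [0.01,0,0.053],"angular": [0,0,0]},
    {"gripper": 255,"offset": [0.014,0,0.053],"angular": [0,0,0]},
  ],
)

```text
t: 4.9
eef_pos: [0.5748, -0.1565, 0.2763]
tool_rot: [0.0, 0.831, 0.557, 0.0]
contact_force: [-0.3, -0.1, 1.0]
gripper_width: 0.003
grasp_force: 0.0
```

>>> drive_tool(
  deltas=[
    {"gripper": 255,"offset": [0.005,0,0],"angular": [0,0,0]},
    {"gripper": 255,"offset": [0.01,0,0],"angular": [0,0,0]},
    {"gripper": 255,"offset": [0.015,0,0],"angular": [0,0,0]},
    {"gripper": 255,"offset": [0.02,0,0],"angular": [0,0,0]},
    {"gripper": 255,"offset": [0.025,0,0],"angular": [0,0,0]},
  ],
)

```text
t: 5.4
eef_pos: [0.5842, -0.1335, 0.2761]
tool_rot: [0.0, 0.831, 0.557, 0.0]
contact_force: [-0.8, -1.9, 1.3]
gripper_width: -0.0
grasp_force: 0.9
```

```bash
python3 -c "
from h import *
go(.055,-.008,.203)"
```

```text
t 5.40 stand x 55.6 y -25.7 tip z 203.1 mm F stand [ 0.01 -2.05  1.33] w -0.0 q [-0.39  0.45  0.68  1.81 -0.33  1.    0.03]
offset [ 0.0177 -0.0006  0.0001] ang [ 0.001 -0.     0.001]
```

>>> drive_tool(
  deltas=[
    {"gripper": 255,"offset": [0.004,0,0],"angular": [0,0,0]},
    {"gripper": 255,"offset": [0.008,0,0],"angular": [0,0,0]},
    {"gripper": 255,"offset": [0.012,0,0],"angular": [0,0,0]},
    {"gripper": 255,"offset": [0.016,0,0],"angular": [0,0,0]},
    {"gripper": 255,"offset": [0.018,0,0],"angular": [0,0,0]},
  ],
)

```text
t: 5.9
eef_pos: [0.591, -0.1165, 0.2758]
tool_rot: [-0.0, 0.831, 0.557, 0.0]
contact_force: [-0.3, -1.8, 0.7]
gripper_width: -0.001
grasp_force: 0.8
```

```bash
python3 -c "
from h import *
where()
i=optics.read_camera('scene')[130:280,200:360]; cv2.imwrite('pics/s3.png',cv2.resize(cv2.convertScaleAbs(i,alpha=1.5),None,fx=4,fy=4,interpolation=2))"
```

```text
t 5.90 stand x 55.4 y -7.5 tip z 202.8 mm F stand [ 0.4  -1.74  0.65] w -0.001 q [-0.41  0.45  0.67  1.8  -0.33  1.01  0.  ]
```

View pics/s3.png

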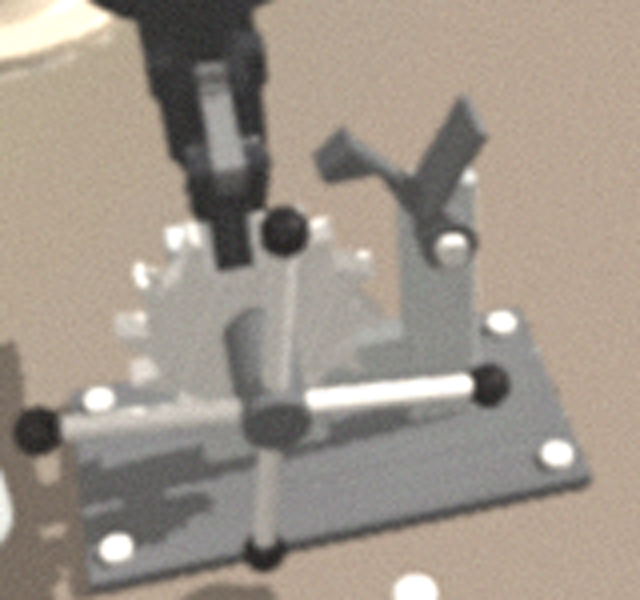

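The upper knob is at crop (285,230), and the others are at (490,385), (38,430) and (265,548). I'll intersect these rays with the spoke plane to get the wheel angle.

```bash
cat >> h.py <<'E'
def wheel(pts):
    n=np.r_[X,0]; c=np.r_[O+.055*X,.12]; P=[]
    for u,v in pts:
        p,d=ray("scene",u,v); q=p+d*(((c-p)@n)/(d@n)); P.append([(q-c)[:2]@Y,q[2]-.12])
    P=np.array(P); L=np.arctan2(P[:,0],P[:,1]); print((P*1e3).round(1).tolist())
    print("joint",[round(-((l-np.radians(-15)-k*np.pi/2+np.pi)%(2*np.pi)-np.pi),3) for k,l in zip([0,1,3,2],L)])
E
python3 -c "
from h import *
g=lambda p,s,x,y:[((u+.5)/s-.5+x,(v+.5)/s-.5+y) for u,v in p]
wheel(g([(193,216),(528,284),(73,478),(388,512)],4.4,200,145))
wheel(g([(285,230),(490,385),(38,430),(265,548)],4,200,130))"
```

```text
[[-28.9, 90.4], [90.9, 27.9], [-90.9, -29.2], [29.3, -90.9]]
joint [np.float64(0.047), np.float64(0.036), np.float64(0.049), np.float64(0.05)]
[[13.2, 94.0], [95.7, -14.3], [-94.5, 12.4], [-12.4, -93.4]]
joint [np.float64(-0.401), np.float64(-0.41), np.float64(-0.393), np.float64(-0.394)]
```

The joint is at about -0.40, so another 8 mm brings it to about -0.485.

>>> drive_tool(
  deltas=[
    {"gripper": 255,"offset": [0.002,0,0],"angular": [0,0,0]},
    {"gripper": 255,"offset": [0.004,0,0],"angular": [0,0,0]},
    {"gripper": 255,"offset": [0.006,0,0],"angular": [0,0,0]},
    {"gripper": 255,"offset": [0.008,0,0],"angular": [0,0,0]},
    {"gripper": 255,"offset": [0.008,0,0],"angular": [0,0,0]},
  ],
)

```text
t: 6.45
eef_pos: [0.5938, -0.1093, 0.2757]
tool_rot: [-0.0, 0.831, 0.557, -0.0]
contact_force: [-0.2, -1.1, -1.1]
gripper_width: -0.001
grasp_force: 0.3
```

>>> drive_tool(
  deltas=[
    {"gripper": 255,"offset": [-0.008,0,0],"angular": [0,0,0]},
    {"gripper": 255,"offset": [-0.016,0,0],"angular": [0,0,0]},
    {"gripper": 255,"offset": [-0.016,0,-0.03],"angular": [0,0,0]},
    {"gripper": 255,"offset": [-0.016,0,-0.06],"angular": [0,0,0]},
    {"gripper": 255,"offset": [-0.016,0,-0.06],"angular": [0,0,0]},
  ],
)

```text
t: 6.95
eef_pos: [0.589, -0.1264, 0.3401]
tool_rot: [0.002, 0.831, 0.556, 0.003]
contact_force: [-0.1, -0.7, 0.1]
gripper_width: 0.001
grasp_force: 0.0
```

```bash
python3 -c "
from h import *
go(0,.128,.263)
i=optics.read_camera('scene')[130:280,200:360]; i=cv2.resize(cv2.convertScaleAbs(i,alpha=1.5),None,fx=4,fy=4,interpolation=2); cv2.imwrite('pics/s4.png',i)"
```

```text
t 6.95 stand x 57.4 y -17.4 tip z 267.1 mm F stand [ 0.2  -0.73  0.15] w 0.001 q [-0.43  0.38  0.71  1.73 -0.28  1.12 -0.02]
offset [ 0.1453 -0.0575  0.004 ] ang [ 0.009 -0.003 -0.001]
```

View pics/s4.png

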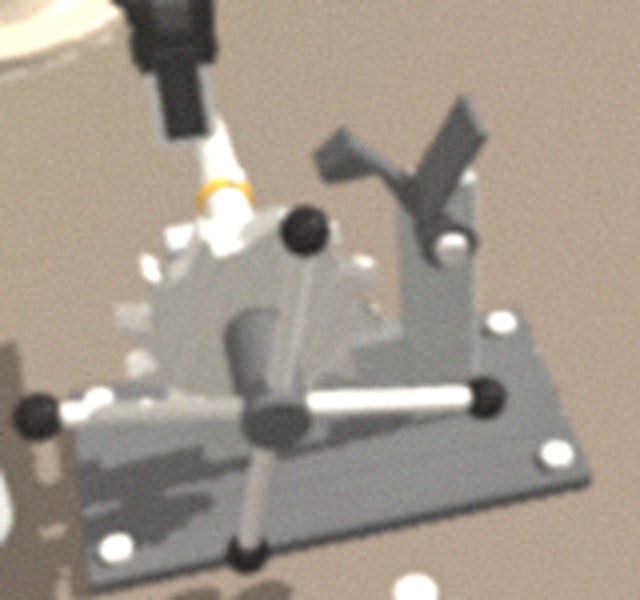

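Knobs are at (305,229), (487,397), (38,415) and (247,551).

```bash
python3 -c "
from h import *
g=lambda p,s,x,y:[((u+.5)/s-.5+x,(v+.5)/s-.5+y) for u,v in p]
wheel(g([(305,229),(487,397),(38,415),(247,551)],4,200,130))"
```

```text
[[20.8, 92.8], [94.4, -21.7], [-92.9, 20.9], [-20.7, -92.8]]
joint [np.float64(-0.483), np.float64(-0.488), np.float64(-0.483), np.float64(-0.481)]
```

>>> drive_tool(
  deltas=[
    {"gripper": 255,"offset": [0.03,-0.012,0],"angular": [0,0,0]},
    {"gripper": 255,"offset": [0.065,-0.025,0],"angular": [0,0,0]},
    {"gripper": 255,"offset": [0.1,-0.04,0],"angular": [0,0,0]},
    {"gripper": 255,"offset": [0.135,-0.055,0],"angular": [0,0,0]},
    {"gripper": 255,"offset": [0.154,-0.057,0],"angular": [0,0,0]},
  ],
)

```text
t: 7.5
eef_pos: [0.5926, 0.0435, 0.3346]
tool_rot: [-0.001, 0.83, 0.558, -0.001]
contact_force: [-0.4, 0.6, -0.6]
gripper_width: 0.002
grasp_force: 0.0
```

```bash
python3 -c "
from h import *
go(0,.137,.195)"
```

```text
t 7.50 stand x -4.1 y 141.1 tip z 261.6 mm F stand [-0.56  0.37 -0.62] w 0.002 q [-0.69  0.37  0.67  1.75 -0.26  1.11 -0.32]
offset [-0.0042  0.0042  0.0666] ang [-0.004 -0.001  0.006]
```

The wheel is at -0.484. Next I'll descend beside the tab on its +y side.

>>> drive_tool(
  deltas=[
    {"gripper": 255,"offset": [-0.002,0.002,0.02],"angular": [0,0,0]},
    {"gripper": 255,"offset": [-0.002,0.003,0.045],"angular": [0,0,0]},
    {"gripper": 255,"offset": [-0.003,0.003,0.065],"angular": [0,0,0]},
    {"gripper": 255,"offset": [-0.003,0.003,0.066],"angular": [0,0,0]},
  ],
)

```text
t: 7.9
eef_pos: [0.5935, 0.0347, 0.2668]
tool_rot: [-0.001, 0.831, 0.556, -0.003]
contact_force: [-0.2, 0.1, -0.1]
gripper_width: 0.003
grasp_force: 0.0
```

>>> drive_tool(
  deltas=[
    {"gripper": 255,"offset": [-0.005,0,0],"angular": [0,0,0]},
    {"gripper": 255,"offset": [-0.01,0,0],"angular": [0,0,0]},
    {"gripper": 255,"offset": [-0.015,0,0],"angular": [0,0,0]},
    {"gripper": 255,"offset": [-0.02,0,0],"angular": [0,0,0]},
    {"gripper": 255,"offset": [-0.025,0,0],"angular": [0,0,0]},
  ],
)

```text
t: 8.4
eef_pos: [0.586, 0.0124, 0.2707]
tool_rot: [0.0, 0.831, 0.557, 0.001]
contact_force: [1.0, 1.0, 1.3]
gripper_width: -0.004
grasp_force: 0.8
```

```bash
python3 -c "
from h import *
go(0,.084,.195)"
```

```text
t 8.40 stand x 1.7 y 109.9 tip z 197.7 mm F stand [0.55 1.36 1.26] w -0.004 q [-0.62  0.42  0.65  1.84 -0.31  0.98 -0.23]
offset [-0.0259 -0.0017  0.0027] ang [ 0.002 -0.002  0.001]
```

>>> drive_tool(
  deltas=[
    {"gripper": 255,"offset": [-0.005,0,0],"angular": [0,0,0]},
    {"gripper": 255,"offset": [-0.01,-0.001,0],"angular": [0,0,0]},
    {"gripper": 255,"offset": [-0.014,-0.001,0],"angular": [0,0,0]},
    {"gripper": 255,"offset": [-0.018,-0.001,0.001],"angular": [0,0,0]},
    {"gripper": 255,"offset": [-0.022,-0.001,0.001],"angular": [0,0,0]},
  ],
)

```text
t: 8.9
eef_pos: [0.5761, -0.0076, 0.2686]
tool_rot: [-0.0, 0.831, 0.557, -0.0]
contact_force: [1.0, 0.9, -0.3]
gripper_width: -0.006
grasp_force: 0.8
```

>>> drive_tool(
  deltas=[
    {"gripper": 255,"offset": [-0.001,0,0],"angular": [0,0,0]},
    {"gripper": 255,"offset": [-0.002,0,0],"angular": [0,0,0]},
    {"gripper": 255,"offset": [-0.003,0,0],"angular": [0,0,0]},
  ],
)

```text
t: 9.2
eef_pos: [0.5751, -0.01, 0.2687]
tool_rot: [-0.0, 0.831, 0.557, -0.0]
contact_force: [-0.0, 1.4, -1.5]
gripper_width: 0.001
grasp_force: 0.7
```

```bash
python3 -c "
from h import *
where()"
```

```text
t 9.20 stand x 0.1 y 84.9 tip z 195.7 mm F stand [-0.56  1.3  -1.46] w 0.001 q [-0.6   0.41  0.66  1.87 -0.3   0.97 -0.2 ]
```

Keep pressing in 1 mm steps until the force shows the hard stop.

>>> drive_tool(
  deltas=[
    {"gripper": 255,"offset": [-0.001,0,0],"angular": [0,0,0]},
    {"gripper": 255,"offset": [-0.002,0,0],"angular": [0,0,0]},
    {"gripper": 255,"offset": [-0.002,0,0],"angular": [0,0,0]},
  ],
)

```text
t: 9.5
eef_pos: [0.5748, -0.0108, 0.2687]
tool_rot: [-0.0, 0.83, 0.557, 0.001]
contact_force: [2.2, 4.8, -3.9]
gripper_width: 0.002
grasp_force: 2.5
```

>>> drive_tool(
  deltas=[
    {"gripper": 255,"offset": [-0.001,0,0],"angular": [0,0,0]},
    {"gripper": 255,"offset": [-0.002,0,0],"angular": [0,0,0]},
    {"gripper": 255,"offset": [-0.002,0,0],"angular": [0,0,0]},
  ],
)

```text
t: 9.8
eef_pos: [0.5746, -0.011, 0.2688]
tool_rot: [-0.001, 0.83, 0.558, 0.002]
contact_force: [4.2, 8.1, -4.2]
gripper_width: 0.005
grasp_force: 4.5
```

```bash
python3 -c "
from h import *
where()"
```

```text
t 9.80 stand x 0.1 y 83.9 tip z 195.8 mm F stand [ 0.79  9.05 -4.22] w 0.005 q [-0.59  0.41  0.66  1.87 -0.3   0.96 -0.19]
```

The force rises with no motion, so the pawl is at its hard stop, with the tip at 83.9 mm against 84 expected. Retreat and check.

>>> drive_tool(
  deltas=[
    {"gripper": 255,"offset": [0.01,0,0],"angular": [0,0,0]},
    {"gripper": 255,"offset": [0.03,0,0],"angular": [0,0,0]},
    {"gripper": 255,"offset": [0.045,0,-0.02],"angular": [0,0,0]},
    {"gripper": 255,"offset": [0.055,0,-0.055],"angular": [0,0,0]},
    {"gripper": 255,"offset": [0.06,0,-0.08],"angular": [0,0,0]},
  ],
)

```text
t: 10.3
eef_pos: [0.5975, 0.0437, 0.3506]
tool_rot: [0.0, 0.83, 0.557, 0.0]
contact_force: [0.6, -0.2, 0.1]
gripper_width: 0.002
grasp_force: 0.0
```

>>> drive_tool(
  deltas=[
    {"gripper": 255,"offset": [0,0,0],"angular": [0,0,0]},
    {"gripper": 255,"offset": [0,0,0],"angular": [0,0,0]},
  ],
)

```text
t: 10.5
eef_pos: [0.5969, 0.0424, 0.3491]
tool_rot: [0.0, 0.831, 0.557, 0.0]
contact_force: [-0.3, 0.3, 0.6]
gripper_width: 0.002
grasp_force: 0.0
```

```bash
python3 -c "
from h import *
where()
i=optics.read_camera('scene')[130:280,200:360]; i=cv2.resize(cv2.convertScaleAbs(i,alpha=1.5),None,fx=4,fy=4,interpolation=2); cv2.imwrite('pics/s5.png',i)"
```

```text
t 10.50 stand x 0.3 y 141.7 tip z 276.1 mm F stand [-0.35  0.18  0.65] w 0.002 q [-0.7   0.36  0.68  1.73 -0.25  1.14 -0.33]
```

View pics/s5.png

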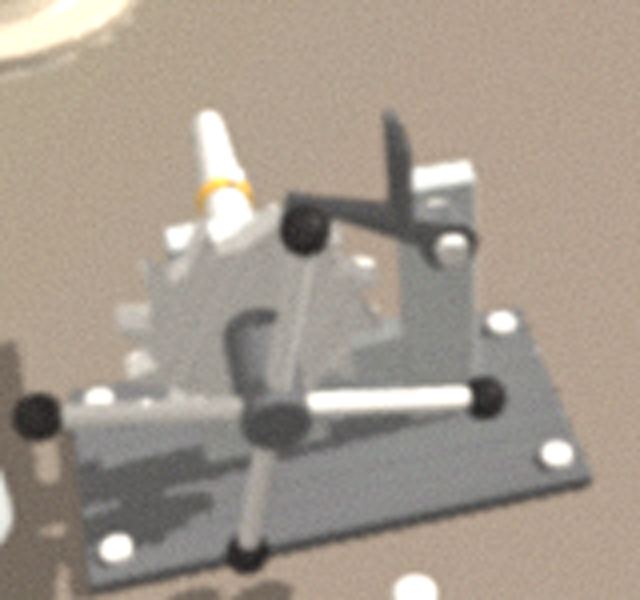

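The knobs are where they were, upper one at (305,229). The tab top, at (388,112) in this crop, is at the same image point as before the pawl was lifted, so the pawl is fully down.

```bash
python3 -c "
from station import bot
print(bot.hand_in())"
```

```text
the job is handed in; nothing more can be done
None
```

The job is handed in: I lifted the pawl, turned the wheel back one notch to about -0.48 rad and pressed the pawl down to its hard stop in the new notch; nothing touched the jar, punch or ring box.

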